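# Change the tube block on the bench shaker

### The arm

A 6-joint arm with a two-finger parallel gripper is mounted at the origin on the work surface. World frame = base frame: x ahead of the robot, y to its left, z up, the work surface at z = 0. Lengths are in mm, angles in rad, forces in N, time in s.
With the tool pointing down it reaches from about 350 to 975 mm from the base axis. Payload 7.1 kg.
Tool frame: the origin (TCP) lies on the front face of the gripper's body, between the roots of the fingers; the fingertips stand 80 mm ahead of it and the grasp point (between the pads) lies 61 mm ahead of it (env.tips_ahead is the distance from the TCP to the fingertips, in mm); z points along the fingers, y is the line along which they close (so a half turn about z gives the same grasp; the last joint's range is limited). The gripper opens to 88 mm and grips with 3 to 60 N. Pads are 20 mm wide; open, the fingers measure 115 mm over their backs; the gripper's body (75 mm by 178 mm) begins 61 mm behind the grasp point.
Start: joints at [1.23, 0.423, 1.63, -0, 1.089, -0.019], TCP at [197.64, 592.911, 302.675] pointing down, gripper open.
Joint ranges: [-3, 3], [-0.9, 2.11], [0.09, 2.58], [-1.31, 4.45], [0.11, 2.69], [-2.54, 2.54]. Speed limits (rad/s): [2.39, 2.39, 3.01, 3.14, 3.14, 3.14].

### API

Orientations are given as a unit quaternion [x, y, z, w].
In Python, from station import env, set_gripper, viewer, workorder gives the robot as it stands. Calls block until the motion is done:
- env.reach(position, orientation): joint-space move of the TCP to a pose.
- env.move_l(position, rot=None, rate=150, f_stop=None): straight line of the TCP; rot=None keeps the orientation; rate is the mean speed in mm/s. With f_stop (N) it stops when the force on the tool has changed by that much, and returns True; else False.
- env.move_joints(angles): joint-space move.
- set_gripper(opening): finger opening in mm; the grip force is fixed at half the most; returns when the fingers have stopped.
- env.hold(seconds).
- env.ik(position, orientation): joint angles nearest the present ones, or None.
- env.read_state(): the state.
- viewer.camera(name): name is "side" or "top" or "wrist"; returns the picture (480x640x3 uint8, blue, green, red); there is no depth.
- viewer.camera_params(name): a dict with "fx", "fy", "cx", "cy" (pixels), "pose" (4x4, takes a point from camera to world coordinates); the wrist camera has in their place "tool_from_camera" (4x4, takes a point from camera to tool coordinates, whose origin is the TCP and whose axes are the flange's). Camera axes: x right, y up, looking along -z (the intrinsics and any distortion apply to the point x, -y, -z); pixel columns grow to the right and rows downward; lengths in mm; the calibration is good to about 2 mm. The wrist camera is an equidistant fisheye: a pixel r from the principal point sees the ray r / f radians off the axis. A picture is of the moment at which its call begins: read the wrist's pose just before it. camera_params takes no time and is no camera call.
A pose or a line that the arm cannot do raises env.IKError and nothing moves.
- workorder.sign_off(): hands the job in; it is judged then, once.
The state is a dict: "time_s": time; "qpos": joint angles; "dq": joint speeds; "tau": joint torques, N m; "tool_pos": TCP position; "orientation": TCP orientation; "force": force on the tool from outside, world axes, zero at the start; "wrist_torque": the same for the moment, N m; "width": finger opening in mm; "grip_force": force on a finger pad.
Only numpy, scipy, OpenCV 4.12 (cv2) and the standard library are available. Lean on these libraries where they do the work, as an engineer would, in place of code of your own. Each camera call takes 0.05 s, during which the arm holds its last target. There are 200 camera calls.

### The job

Fit the shaker with the tube block that has six wells: lift it out of the storage rack, set it down flat on the dark mat and let go, so that you can take it again by its two ends. Then press it gently down between the shaker's spring clips until it clicks past them and sits flat on the deck, stop pushing and let go. Leave the single-well block in the rack and do not disturb the other things on the bench.

Things in the scene. Friction and masses are not known exactly. Their poses are not given: they have to be found in the camera images.
- block_center (a point): centre (half-way up) of the wanted aluminium block, loose, 40 (x) x 58 (y) x 44 mm tall, 0.15-0.31 kg. Six dark 10 mm wells (2 rows of 3, only drawn) in its flat top. Each long side (+-x) has a groove 4 mm deep over its whole length, 8 to 24 mm above the underside; the ends (+-y) are plain. A half turn makes no difference. Starts upright in one of the rack's bays, aligned with the rack.
- other_center (a point): centre of the second block, same outer shape and size but with one single wide well (29 mm) in its top; it stays in the other bay of the rack
- rack: fixed dark grey storage rack 75 (x) x 150 (y) x 46 mm, origin: centre of its underside. Two bays at y = -34.5 and +34.5 mm, floors 6 mm above the bench. Walls up to 46 mm stand 2.5 mm off both ends of each block; its long sides (+-x) are open but for 4 mm high lips: there the block (top 50 mm above the bench) can be gripped only across its 40 mm width and lifted straight up.
- mat_top (a point): centre of the top of the flat dark mat, 130 x 130 mm, its top 3 mm above the bench, fixed
- seat (a point): centre of the shaker's deck, 64 mm above the bench: where the centre of the block's underside must end, the block's y along the seat's y (z up). Clips and cheeks stand at +-x; the ends (+-y) are open for fingers, save a 6 mm high ridge on the deck, sloping at 45 degrees, that starts 2 mm off each end of a centred block.
- shaker: fixed white bench shaker, housing 170 (x) x 180 (y) mm, deck top 64 mm above the bench, origin: centre of its underside, below the seat. Grey cheeks, inner faces at x = +-22 mm, stand 28 mm above the deck, with flared tops (5 mm wider each side) up to 39 mm. Do not press on it with more than 60 N.
- clip_near (a joint): outward travel (m) of the spring clip at the seat's -x side (clip_far: +x side): 0 at rest and when the block is home, 0.0025 while being passed. Its round steel nose (radius 8, axis along y, 16 mm above the deck) stands 2.5 mm into the block's path. The block meets both noses with its underside 22 mm above the deck (let go there, it tips); pushing past peaks at 7-15 N, eases below 8 mm, then they spring into its grooves.
- clip_far (a joint): outward travel (m) of the clip at the seat's +x side, as clip_near
- vial_a: small glass vial with brass cap, 27 mm wide, 60 mm tall, loose, upright; origin at the centre of its underside; leave alone
- vial_b: the same kind of vial, leave alone
- wash_bottle: white plastic bottle, 60 mm wide, 150 mm tall, loose; origin at its underside; leave alone
- reagent: glass bottle with blue cap, 64 mm wide, 130 mm tall, loose; origin at its underside; leave alone
- tip_box: pipette tip box, 75 (x) x 130 (y) x 65 mm tall, loose; origin at its underside; leave alone
- tube_rack: low red microtube rack, 70 (x) x 160 (y) x 34 mm tall, loose; origin at its underside; leave alone
- pipette: pipette lying along its y, 30 x 245 x 22 mm, loose; origin at the underside near its middle; leave alone
Things that resemble listed ones, but are neither listed nor needed, are in the scene too. Leave any orange look-alike of the part that bears block_center alone.

How it is judged:
By the outcome, as a careful person would: the job done as asked, in the order asked, and still so for the second after the job is handed in, with the robot touching nothing.
It also fails if it takes over 72 s, if anything falls off the work surface, if the arm or the gripper's body presses on something with over 40 N, if the wrist force passes 120 N, or if a joint passes its speed limit or range.

## Working session

There is one attempt and no reset: what is moved stays moved. The work goes in short steps, each a Python script; the robot and the scene stay as the last script left them, time stands still between calls to the robot, and variables do not carry over. Pictures are saved under pics/ and viewed, at most 10 in all, crops included, and the job is handed in when it is done.

```bash
mkdir -p pics; ls; python3 - <<'E'
from station import env, viewer
import cv2, numpy as np
np.set_printoptions(precision=3,suppress=True)
for n in ("top","side"):
    cv2.imwrite(f"pics/{n}0.png",viewer.camera(n)); p=viewer.camera_params(n); print(n,p)
print(viewer.camera_params("wrist")); print(env.read_state())
E
```

```text
pics
top {'fx': 609.1785327781229, 'fy': 609.1785327781229, 'cx': 312.7697659878472, 'cy': 241.04976102333367, 'pose': array([[   0.013,    0.999,   -0.05 ,  505.655],
       [  -1.   ,    0.013,   -0.003,   87.631],
       [  -0.002,    0.05 ,    0.999, 1452.566],
       [   0.   ,    0.   ,    0.   ,    1.   ]])}
side {'fx': 513.6818133010756, 'fy': 513.6818133010756, 'cx': 309.1799728825349, 'cy': 229.6730519226978, 'pose': array([[ -0.999,   0.028,  -0.029, 542.909],
       [ -0.04 ,  -0.677,   0.735, 880.053],
       [  0.001,   0.735,   0.678, 823.27 ],
       [  0.   ,   0.   ,   0.   ,   1.   ]])}
{'fx': 371.64829954431775, 'fy': 371.64829954431775, 'cx': 320.9025565684123, 'cy': 248.65674680625983, 'tool_from_camera': array([[  0.   ,   0.954,   0.301,  82.748],
       [  1.   ,  -0.   ,   0.   ,  -0.201],
       [  0.   ,   0.301,  -0.954, -82.893],
       [  0.   ,   0.   ,   0.   ,   1.   ]])}
{'time_s': 0.1, 'qpos': array([ 1.23 ,  0.424,  1.631, -0.   ,  1.089, -0.019]), 'dq': array([-0.002, -0.002, -0.002, -0.001, -0.001,  0.001]), 'tau': array([  0.   , -54.562, -27.433,   0.065,   0.019,  -0.   ]), 'tool_pos': array([197.534, 592.546, 301.972]), 'orientation': array([ 0.16 ,  0.987, -0.001, -0.   ]), 'force': array([-0.298, -0.317,  0.487]), 'wrist_torque': array([-0.008,  0.032, -0.005]), 'grip_force': 0.0, 'width': 87.81070028641749}
```

View pics/top0.png

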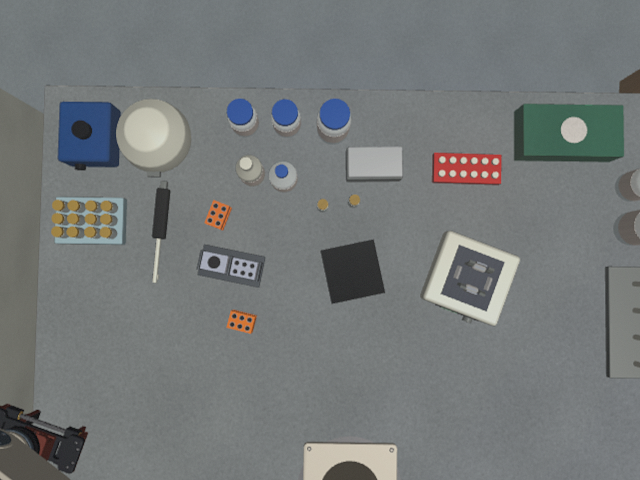

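View pics/side0.png

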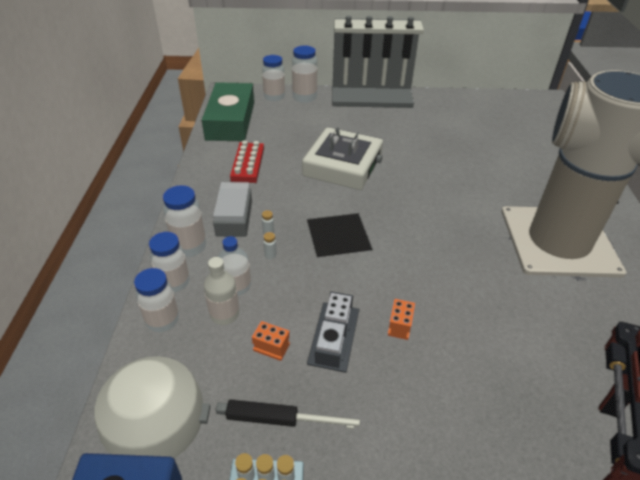

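Top picture: there are three six-well candidates. The grey block is at (243,268), in the dark rack at (231,266). The orange look-alikes are at (218,214) and (240,321). The grey one fits because it is aluminium and sits in the rack, next to the single-well block at (214,261). The mat is at (352,271) and the shaker deck at (472,278). I'll go above the rack and confirm in a wrist crop.

```bash
cat > h.py <<'E'
from station import env, set_gripper, viewer, workorder
import cv2, numpy as np
from scipy.spatial.transform import Rotation as R
np.set_printoptions(precision=2,suppress=True)
def down(a):
    "tool pointing down, closing line at angle a from world x"
    c,s=np.cos(a),np.sin(a)
    return R.from_matrix(np.array([[-s,c,0],[c,s,0],[0,0,-1]])).as_quat()
def best(pos,a):
    "of a and a half turn choose the one with the smaller last joint"
    c=[(abs(q[5]),b) for b in (a,a+np.pi) if (q:=env.ik(pos,down(b))) is not None]
    return min(c)[1]
def snap(name,file=None):
    "picture and a function pixel,z -> world point"
    s=env.read_state(); im=viewer.camera(name); p=viewer.camera_params(name)
    if name=="wrist":
        T=np.eye(4);T[:3,:3]=R.from_quat(s['orientation']).as_matrix();T[:3,3]=s['tool_pos'];M=T@p['tool_from_camera']
    else: M=p['pose']
    if file: cv2.imwrite(f"pics/{file}.png",im)
    def cast(uv,z):
        u=np.atleast_2d(uv).astype(float); d=np.c_[(u[:,0]-p['cx'])/p['fx'],(u[:,1]-p['cy'])/p['fy']]
        if name=="wrist":
            r=np.linalg.norm(d,axis=1)+1e-12; v=np.c_[d[:,0]/r*np.sin(r),-d[:,1]/r*np.sin(r),-np.cos(r)]
        else: v=np.c_[d[:,0],-d[:,1],-np.ones(len(d))]
        w=v@M[:3,:3].T; o=M[:3,3]
        return o+w*((z-o[2])/w[:,2])[:,None]
    return im,cast
E
python3 - <<'E'
from h import *
im,c=snap("top")
for n,uv,z in (("six",(243,268),50),("one",(214,261),50),("or1",(218,214),44),("or2",(240,321),44),("mat",(352,271),3),("seat",(472,278),64),("vial",(354,200),60),("vial2",(322,205),60)): print(n,c(uv,z)[0])
mat=c([(322,251),(374,240),(384,292),(332,302)],3)[:,:2]; print("mat ang",cv2.minAreaRect(mat.astype(np.float32)))
r=c([(203,246),(265,261)],46); d=r[1]-r[0]; print("rack ang y",np.arctan2(d[1],d[0]))
six=c((243,268),50)[0]
a=np.arctan2(d[1],d[0])+np.pi/2   # rack x
for dz in (0,):
    b=best([six[0],six[1],270],a); print("a",a,"b",b)
    env.reach([six[0],six[1],270],down(b))
im,c=snap("wrist","w1"); print(env.read_state()['time_s'])
E
```

```text
six [511.36 251.05  50.  ]
one [526.57 318.13  50.  ]
or1 [635.8  312.17  44.  ]
or2 [389.5  256.32  44.  ]
mat [507.89  -2.67   3.  ]
seat [ 495.54 -271.88   64.  ]
vial [670.69  -2.06  60.  ]
vial2 [658.2   71.26  60.  ]
mat ang ((508.06060791015625, -4.9630584716796875), (125.65303802490234, 126.61067199707031), 11.614583015441895)
rack ang y -1.794497732100346
a -0.22370140530544935 b -0.22370140530544935
1.9
```

View pics/w1.png

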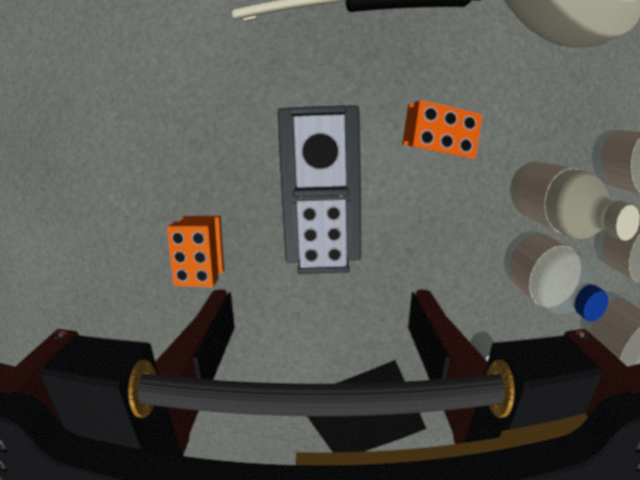

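Wrist picture: the six-well aluminium block is at (322,234) in the rack bay, the single-well block at (320,151), and the orange ones at (193,252) and (448,130). Next I'll take the enlarged crop and measure.

```bash
cat >> h.py <<'E'
def block(im,cast,near,z,thr=115):
    "centre and long-axis angle of a light block top nearest to world point near"
    g=cv2.cvtColor(im,cv2.COLOR_BGR2GRAY); hsv=cv2.cvtColor(im,cv2.COLOR_BGR2HSV)
    m=((g>thr)&(hsv[...,1]<60)).astype(np.uint8)
    out=[]
    for k in cv2.findContours(m,cv2.RETR_EXTERNAL,cv2.CHAIN_APPROX_NONE)[0]:
        if cv2.contourArea(k)<300: continue
        w=cast(k[:,0],z)[:,:2].astype(np.float32); (cx,cy),(w1,h1),ang=cv2.minAreaRect(w)
        t=np.radians(ang)+(np.pi/2 if h1>w1 else 0); out.append((np.hypot(cx-near[0],cy-near[1]),cx,cy,min(w1,h1),max(w1,h1),(t+np.pi/2)%np.pi-np.pi/2))
    return sorted(out)[0]
def wells(im,cast,near,z,rad=30,thr=80):
    "centroids of dark wells within rad of near"
    g=cv2.cvtColor(im,cv2.COLOR_BGR2GRAY); out=[]
    for k in cv2.findContours((g<thr).astype(np.uint8),cv2.RETR_LIST,cv2.CHAIN_APPROX_NONE)[0]:
        if not 30<cv2.contourArea(k)<900: continue
        (x,y),r=cv2.minEnclosingCircle(k)
        if cv2.contourArea(k)<0.6*np.pi*r*r: continue
        w=cast(k[:,0],z)[:,:2].mean(0)
        if np.hypot(*(w-near[:2]))<rad: out.append(w)
    return np.array(out)
E
python3 - <<'E'
from h import *
im,c=snap("wrist")
cv2.imwrite("pics/crop1.png",cv2.resize(im[90:290,220:420],None,fx=2.5,fy=2.5,interpolation=cv2.INTER_CUBIC))
n=c((322,234),50)[0]; print("hand",n)
for t in (115,135): print(block(im,c,n,50,t))
W=wells(im,c,n,50); print(W,W.mean(0)); 
if len(W)>2:
    r=cv2.minAreaRect(W.astype(np.float32)); print(r)
ti,tc=snap("top"); print("top",block(ti,tc,n,50,120))
E
```

```text
hand [512.32 251.9   50.  ]
(np.float64(0.15310597529267028), 512.2229614257812, 251.78594970703125, 40.67893600463867, 58.571109771728516, np.float64(1.378844597011637))
(np.float64(0.16609987934447817), 512.1820678710938, 251.9891815185547, 39.91020202636719, 57.456085205078125, np.float64(1.3787615063856267))
[[518.64 231.94]
 [498.96 235.69]
 [502.18 253.47]
 [522.18 249.65]
 [505.69 271.27]
 [525.41 267.43]] [512.18 251.58]
((512.184326171875, 251.56130981445312), (36.20785903930664, 20.361610412597656), 78.98220825195312)
top (np.float64(222.8185078969857), 502.99908447265625, 29.2783203125, 948.398681640625, 1386.069091796875, np.float64(1.5697120207570707))
```

View pics/crop1.png

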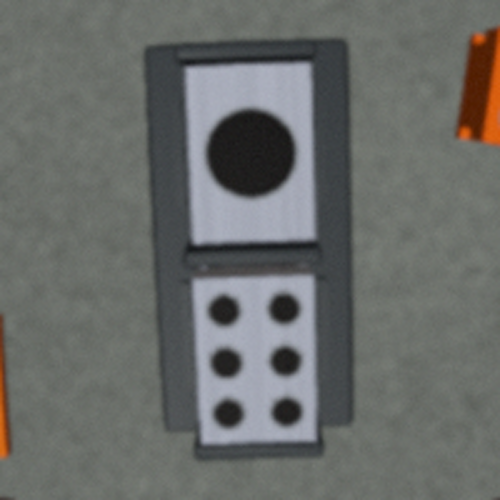

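The crop shows the grey six-well block in the near bay, at crop (256,362), which confirms it. I'll grip it across its width, lift it and set it on the mat.

```bash
python3 - <<'E'
from h import *
x,y,a=512.2,251.7,1.379-np.pi/2
q=down(a)
env.move_l([x,y,160],q); env.move_l([x,y,99],rate=80)
f=env.read_state()['force']; print("f",f)
set_gripper(30); s=env.read_state(); print(s['width'],s['grip_force'],s['force'],s['tool_pos'])
E
```

```text
f [ 0.51 -0.78 -0.54]
39.75163962830947 29.997458159923553 [-0.62  0.14  1.04] [512.19 251.7   99.01]
```

```bash
python3 - <<'E'
from h import *
a=1.379-np.pi/2
env.move_l([512.2,251.7,175],rate=60)
s=env.read_state(); print(s['width'],s['force'])
env.move_l([508,-4,175],down(a)); env.move_l([508,-4,106],rate=100)
print(env.move_l([508,-4,92],rate=20,f_stop=4)); s=env.read_state(); print(s['tool_pos'],s['width'],s['force'])
set_gripper(60); print(env.read_state()['force'])
env.move_l([508,-4,200]);
im,c=snap("wrist","w2"); g=c((320,240),47)[0]; print(g)
for p in ((508,-4),): print(block(im,c,p,47)); W=wells(im,c,np.array(p),47,40); print(W, W.mean(0) if len(W) else 0)
print(env.read_state()['time_s'])
E
```

```text
39.80176140223016 [-0.62  0.64 -3.23]
True
[508.13  -4.    95.85] 39.76347762079881 [-0.51  0.87  3.12]
[-0.29 -0.33  0.08]
[509.79  10.28  47.  ]
(np.float64(0.4863759932080332), 508.4676513671875, -4.133655548095703, 40.76686096191406, 58.6768798828125, np.float64(1.38082345885962))
[[515.   -23.96]
 [495.06 -20.31]
 [518.22  -6.26]
 [498.57  -2.36]
 [521.7   11.46]
 [501.94  15.41]] [508.41  -4.34]
10.675
```

View pics/w2.png

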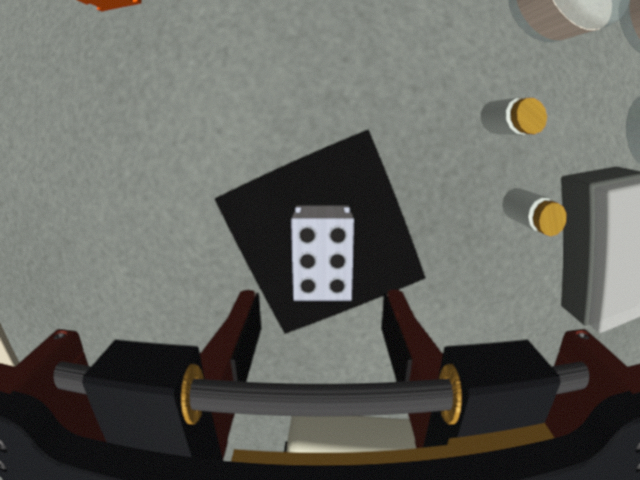

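The wrist picture shows the block flat and upright on the mat at (322,258), free of the fingers. Now I'll look at the shaker.

```bash
python3 - <<'E'
from h import *
p=[495.5,-272,290]; b=best(p,np.radians(-22)); print(b)
env.reach(p,down(b)); im,c=snap("wrist","w3"); print(env.read_state()['time_s'],env.read_state()['qpos'])
cv2.imwrite("pics/w3c.png",cv2.resize(im[120:330,190:450],None,fx=3,fy=2.85,interpolation=cv2.INTER_CUBIC))
E
```

```text
-0.3839724354387525
11.8167 [-0.52  0.35  1.78  0.    1.02 -0.14]
```

View pics/w3.png

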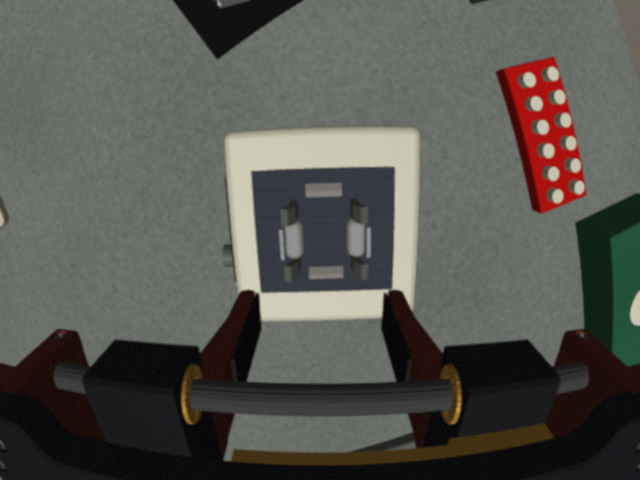

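View pics/w3c.png

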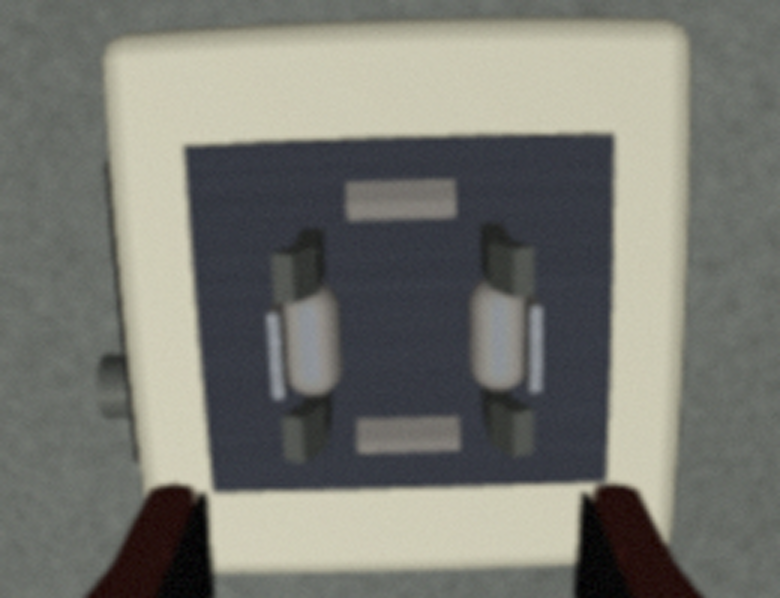

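The wrist picture shows the clips' noses at (293,239) and (357,239), with the cheeks beside them. The ridges are at (323,190) and (325,272). So the seat's x lies across the image and its y runs up it. I'll measure the centre and angle from these.

```bash
cat >> h.py <<'E'
def seat(im,c,near):
    hsv=cv2.cvtColor(im,cv2.COLOR_BGR2HSV); b,g,r=[im[...,i].astype(int) for i in range(3)]
    deck=((b-r>8)&(hsv[...,2]<110)).astype(np.uint8)   # bluish dark deck
    deck=cv2.morphologyEx(deck,cv2.MORPH_OPEN,np.ones((3,3)))
    ks=[k for k in cv2.findContours(deck,cv2.RETR_EXTERNAL,cv2.CHAIN_APPROX_NONE)[0] if cv2.contourArea(k)>3000]
    k=min(ks,key=lambda k:np.hypot(*(c(k[:,0],64)[:,:2].mean(0)-near[:2])))
    rect=cv2.minAreaRect(c(cv2.convexHull(k)[:,0],64)[:,:2].astype(np.float32)); print("deck",rect)
    ins=np.zeros_like(deck); cv2.fillConvexPoly(ins,cv2.convexHull(k),1); ins=cv2.erode(ins,np.ones((7,7)))
    m=((hsv[...,2]>115)&(ins>0)).astype(np.uint8); out=[]
    for k in cv2.findContours(m,cv2.RETR_EXTERNAL,cv2.CHAIN_APPROX_NONE)[0]:
        if cv2.contourArea(k)<120: continue
        px=cv2.boundingRect(k); out.append((px,cv2.minAreaRect(c(k[:,0],67)[:,:2].astype(np.float32)),cv2.minAreaRect(c(k[:,0],84)[:,:2].astype(np.float32))))
    for o in out: print(o)
    return out
E
python3 - <<'E'
from h import *
im,c=snap("wrist"); seat(im,c,np.array([495.5,-272]))
ti,tc=snap("top"); 
E
```

```text
deck ((498.451904296875, -271.478759765625), (107.69206237792969, 117.32536315917969), 69.87113952636719)
((310, 268, 33, 11), ((486.0404052734375, -305.57708740234375), (9.436235427856445, 28.32891845703125), 71.96701049804688), ((488.3224792480469, -299.35394287109375), (8.91036319732666, 26.750213623046875), 71.96699523925781))
((286, 225, 15, 33), ((470.7326965332031, -267.8847351074219), (28.692079544067383, 12.116073608398438), 67.13644409179688), ((473.8679504394531, -263.7621765136719), (27.09314727783203, 11.440855979919434), 67.136474609375))
((349, 222, 15, 35), ((521.5926513671875, -286.36785888671875), (30.39375114440918, 12.1770601272583), 69.40170288085938), ((521.8936157226562, -281.2152099609375), (28.699983596801758, 11.498443603515625), 69.40135955810547))
((306, 185, 35, 12), ((510.8911437988281, -236.9115447998047), (9.249749183654785, 28.19694709777832), 68.09075164794922), ((511.7883605957031, -234.51495361328125), (8.734282493591309, 26.625614166259766), 68.0907974243164))
```

The three estimates agree: ridges, deck panel and noses give a seat at about (498.4, -271.5), with its y axis at 70.0°. I'll regrasp the block by its ends.

```bash
python3 - <<'E'
from h import *
x,y=508.25,-4.1; a=1.380
b=min((a,a-np.pi),key=lambda t:max(abs(env.ik(p,down(t+d))[5]) for p,d in (([x,y,170],0),([498.4,-271.5,230],1.222-1.380)))
print(b)
env.move_l([495.5,-272,300]); env.reach([x,y,200],down(b)); env.move_l([x,y,93],rate=100)
print(env.read_state()['force']); set_gripper(50); s=env.read_state(); print(s['width'],s['grip_force'],s['force'],s['qpos'])
env.move_l([x,y,250],rate=100)
d=b+1.222-1.380
env.move_l([498.4,-271.5,250],down(d)); env.move_l([498.4,-271.5,184],rate=60)
s=env.read_state(); print(s['tool_pos'],s['width'],s['force'],s['time_s'])
im,c=snap("wrist","w4"); si,_=snap("side"); cv2.imwrite("pics/side4.png",cv2.resize(si[100:220,280:420],None,fx=4,fy=4,interpolation=cv2.INTER_CUBIC))
E
```

```text
File "<stdin>", line 3
    b=min((a,a-np.pi),key=lambda t:max(abs(env.ik(p,down(t+d))[5]) for p,d in (([x,y,170],0),([498.4,-271.5,230],1.222-1.380)))
         ^
SyntaxError: '(' was never closed
```

```bash
python3 - <<'E'
from h import *
x,y=508.25,-4.1; a=1.380; turn=1.222-a
P=(([x,y,170],0),([498.4,-271.5,230],turn))
b=min((a,a-np.pi),key=lambda t:max(abs(env.ik(p,down(t+d))[5]) for p,d in P))
print(b)
env.move_l([495.5,-272,300]); env.reach([x,y,200],down(b)); env.move_l([x,y,93],rate=100)
print(env.read_state()['force']); set_gripper(50); s=env.read_state(); print(s['width'],s['grip_force'],s['force'],s['qpos'])
env.move_l([x,y,250],rate=100)
env.move_l([498.4,-271.5,250],down(b+turn)); env.move_l([498.4,-271.5,184],rate=60)
s=env.read_state(); print(s['tool_pos'],s['width'],s['force'],s['time_s'])
im,c=snap("wrist","w4")
E
```

```text
-1.7615926535897932
[ 0.52 -0.17  0.19]
57.77669731978182 30.00005453824997 [ 0.72 -0.06  2.43] [-0.03  0.6   1.99 -0.    0.55  1.73]
[ 498.65 -271.63  184.4 ] 57.925006330912055 [-0.31 -0.53 -2.25] 20.1333
```

View pics/w4.png

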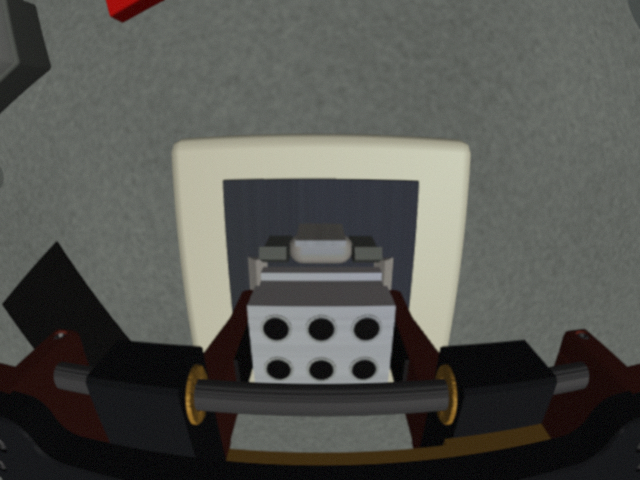

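The wrist picture shows the block level in the fingers at (321,348), in line with the cheeks at (272,247) and (368,247). Now I'll press it down.

```bash
python3 - <<'E'
from h import *
X,Y=498.4,-271.5
r=env.move_l([X,Y,177],rate=30,f_stop=8); s=env.read_state(); print(r,s['tool_pos'],s['force'])
if not r:
    for z in (174,171,168,165,162,159,156,154):
        r=env.move_l([X,Y,z],rate=25,f_stop=25); s=env.read_state(); print(z,r,s['tool_pos'],s['force'],s['wrist_torque'],s['width'])
        if r: break
print(s['time_s'])
E
```

```text
False [ 498.34 -271.44  176.77] [-0.18 -0.39 -2.43]
174 False [ 498.6  -271.68  174.27] [-0.09 -0.25  1.41] [-0.05  0.2  -0.11] 58.15502468822992
171 False [ 498.51 -271.7   171.17] [-0.46 -1.84  1.75] [-0.17  0.22 -0.04] 57.87630601239185
168 False [ 498.32 -271.46  167.67] [ 0.02 -0.6  -0.94] [-0.2   0.09 -0.07] 58.08327195613113
165 False [ 498.22 -271.37  164.54] [ 1.31 -1.21 -2.82] [-0.21  0.04 -0.01] 58.14581488380136
162 False [ 497.91 -271.27  161.12] [ 0.55 -1.44 -9.03] [-0.3  -0.1  -0.02] 57.712795651466124
159 False [ 498.16 -271.3   158.22] [  2.04  -1.52 -12.45] [-0.26 -0.38 -0.01] 57.7722857559189
156 False [ 498.3  -271.41  156.17] [ 0.29 -0.   -2.43] [-0.01  0.13  0.01] 57.786471864140424
154 False [ 498.74 -271.69  154.58] [ 1.34 -0.67  2.43] [0.09 0.16 0.01] 57.8399996666593
22.6833
```

```bash
python3 - <<'E'
from h import *
X,Y=498.4,-271.5
r=env.move_l([X,Y,151.5],rate=12,f_stop=12); s=env.read_state(); print(r,s['tool_pos'],s['force'])
z=s['tool_pos'][2]
env.move_l([X,Y,max(z,153.5)],rate=20); s=env.read_state(); print(s['tool_pos'],s['force'])
set_gripper(76); env.move_l([X,Y,250],rate=80)
q=env.read_state()
# look back with the seat in view: step away along -tool x
tx=R.from_quat(q['orientation']).as_matrix()[:,0]
p=np.array([X,Y,290])-20*tx; env.move_l(p); im,c=snap("wrist","w5")
W=wells(im,c,np.array([X,Y]),108,40); print(W,W.mean(0) if len(W) else 0, cv2.minAreaRect(W.astype(np.float32)) if len(W)>3 else 0, env.read_state()['time_s'])
si,_=snap("side"); cv2.imwrite("pics/side5.png",cv2.resize(si[110:210,280:410],None,fx=5,fy=5,interpolation=cv2.INTER_CUBIC))
E
```

```text
True [ 498.72 -271.7   154.56] [-1.42  0.59  4.78]
[ 498.35 -271.47  154.6 ] [-0.78 -0.04  0.26]
[[ 482.02 -285.1 ]
 [ 488.26 -268.24]
 [ 494.24 -251.1 ]
 [ 500.86 -291.96]
 [ 507.05 -274.96]
 [ 513.25 -257.9 ]] [ 497.61 -271.55] ((497.56964111328125, -271.48211669921875), (36.24134826660156, 20.193696975708008), 70.01043701171875) 25.4917
```

View pics/w5.png

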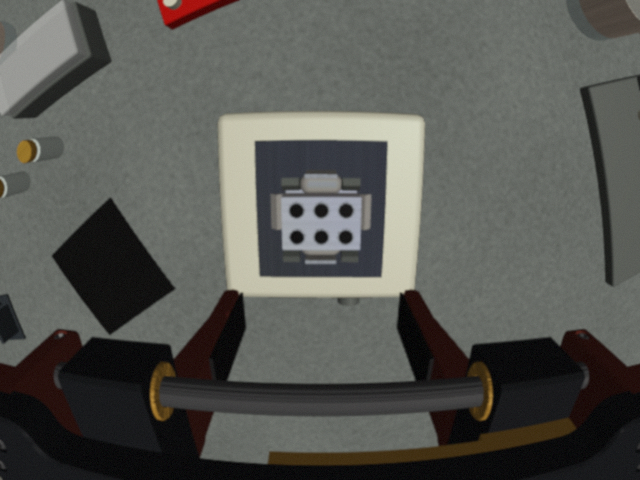

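View pics/side5.png

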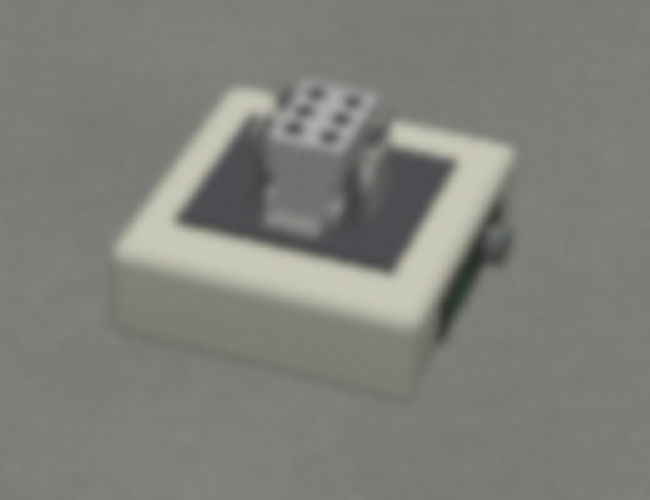

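The wrist picture shows the block square between the clips at (321,223), and the side picture shows it flat on the deck. The last push stopped firmly at deck height. The well spacing (36.2 x 20.2 mm) fits a top at deck + 44 mm. The gripper is well clear, so I'll hand in.

```bash
python3 -c "
from station import workorder
print(workorder.sign_off())"
```

```text
the job is handed in; nothing more can be done
None
```

The six-well block was set down on the mat, regripped by its ends, pressed past the shaker's clips until it sat flat on the deck, and released; the job was handed in after about 26 s of robot time, and no verdict came back.

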